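Free the photo slide and bring the stone point under the camera

TASK

The sliding stage is locked by a spring plunger with a red T-handle: pull the handle straight up, twist it clockwise (seen from above) until its cross-pin drops into the rest notches, and let go so that it stays retracted by itself. Then push the stage gently by its blue tab until it stands against its end stop under the camera, without forcing anything, and leave the stone point lying on the stage and the other things on the desk where they are.

Things in the scene. Friction and masses are not known exactly. Their poses are not given: they have to be found in the camera images.
- photo_slide: Fixed slide unit: dark base plate 225 mm (x) by 360 mm (y), 12 mm thick, lying on the desk. Origin on the desk; the plate spans x -138 to +88 mm, y -180 to +180 mm. Two rails run along its y axis. A camera bridge stands over it at y = -65 mm (posts at x = -122 and +75 mm, 192 mm high overall). The stage slides towards -y.
- housing: Aluminium bracket of the plunger with its round dark seat, fixed on the slide unit. Its origin lies on the desk on the plunger's vertical axis (at x = -85, y = +50 mm of the slide unit), axes as the slide unit's. Seat top 78 mm above the desk. It carries the brass keeper ring.
- plunger: The spring plunger as a whole (8 mm steel pin, 5 mm square cross-pin 44 mm long, red T-handle). This origin is fixed: on the plunger's axis at desk height.
- knob_grip (a point): Centre of the red T-handle, a bar 50 mm long, 14 mm thick and 18 mm high, 122 mm above the desk at lift 0, on the plunger's axis. The bar, and the cross-pin 41.5 mm below its centre, lie along this point's x axis. The spring pulls it down with 6 N at lift 0 and 0.25 N more per mm.
- plunger_lift (a joint): Height of the plunger above its home position, m. 0: home, the pin locks the stage. The pin is clear of the stage from 0.010. The cross-pin clears the keeper tops from 0.016, rests in the notches at 0.012, and a shoulder stops it hard at 0.021. Lying on top of the keepers (0.016) it is not parked, and between the keepers it springs back home.
- plunger_turn (a joint): Twist of the handle, rad, growing clockwise seen from above; 0: the bar lies along the slide unit's x axis. Starts near 0; range -0.25 to 1.7. Below lift 0.016 the cross-pin knocks against the keepers' sides when turned.
- stage (a joint): Travel of the stage, m, towards the slide unit's -y. 0: locked start; 0.100: against the rubber end stop. Freed, it slides with about 2.5 N of friction.
- push_tab (a point): Centre of the blue upright tab at the stage's +y end: 44 mm (x) by 10 mm (y) by 45 mm high, from 30 to 75 mm above the desk, this point 55 mm above it. Axes as the slide unit's; the desk plate beyond its +y face is free.
- end_stop: Black rubber bumper fixed on the slide unit, 60 mm wide and 24 mm high, origin at the middle of the lower edge of the face that the stage meets.
- stone_point: Dark stone projectile point, 22 by 47 by 8 mm, 25 g, loose on a white card on the stage's cork pad (rim 4 mm high); origin at its underside.
- glue_bottle: White glue bottle with orange cap, 44 mm across, 120 mm tall, standing loose on the desk; origin at its foot. Bystander.
- scale: Black pocket scale with steel pan, 130 by 110 by 28 mm, loose on the desk; origin at its underside. Bystander.
- finds_box: Open cardboard box with finds, 120 by 100 by 45 mm, loose on the desk; origin at its underside. Bystander.
- keeper_top (a point): Point on the plunger's axis, 94 mm above the desk, level with the tops of two opposite brass keepers (13 mm wide, 17 to 23 mm from the axis). Each has a radial notch in its top, 7 mm wide, 4 mm deep. The ring's angle differs from unit to unit and is not measured (this point does not turn): the notches lie at a handle twist anywhere from 0.7 to 1.4 rad. Find them by feel or sight.
Not all that is in view belongs to the job. There is more than one size of the stone_point; the job needs the smallest.

How it is judged (in metres and radians):
On the way, in this order (a step that is already met when the one before it is completed fails the run):
1. the plunger is parked in its rest notches, let go, with the stage still at its start (value of joint plunger_lift between 0.0105 and 0.0138 m and value of joint plunger_turn above 0.5 rad and contact force between the fingers and plunger below 0.3 N and value of joint stage below 0.02 m), for 0.2 s.
2. the stage stands at its end stop (value of joint stage above 0.096 m), for 0.2 s.
At the end, for the whole second after the job is handed in: The plunger rests by itself in the notches (lift 10.5 to 13.8 mm, twisted more than 0.5 rad), the stage is at rest within 4 mm of its end stop (travel over 96 mm), and the stone point lies still on the stage (value of joint plunger_lift between 0.0105 and 0.0138 m and value of joint plunger_turn above 0.5 rad and value of joint stage above 0.096 m and velocity of joint stage below 0.01 m/s and height (world z) of stone_point above 0.028 m and linear speed of stone_point below 0.02 m/s and horizontal distance between stone_point and push_tab below 0.15 m); the robot touches nothing.
It fails at once if the plunger is forced against its housing or keepers with more than 40 N (contact force between plunger and housing above 40 N).
It fails at once if the stage is pressed against the end stop with more than 30 N (contact force between end_stop and anything else above 30 N).
It fails at once if the stone point falls off the stage (height (world z) of stone_point below 0.025 m).
It fails at once if the glue bottle, the scale or the finds box is moved by more than 30 mm, or the bottle tips (distance of any of glue_bottle, scale, finds_box from where it was at the start of the episode above 0.03 m or angle between glue_bottle's own z axis and vertical above 0.4 rad).
It also fails if it takes over 58 s, if anything falls off the work surface, if the arm or the gripper's body presses on something with over 40 N, if the wrist force passes 120 N, or if a joint passes its speed limit or range.

ROBOT

A 7-joint arm with a two-finger parallel gripper is mounted at the origin on the work surface. World frame = base frame: x ahead of the robot, y to its left, z up, the work surface at z = 0. Lengths are in mm, angles in rad, forces in N, time in s.
With the tool pointing down it reaches from about 425 to 950 mm from the base axis. Payload 16.7 kg.
Tool frame: the origin (TCP) lies midway between the tips of the shut fingers; the grasp point (between the pads) lies 19 mm behind it; z points along the fingers, y is the line along which they close (so a half turn about z gives the same grasp; the last joint's range is limited). The gripper opens to 94 mm and grips with 3 to 60 N. Pads are 16 mm wide; open, the fingers measure 119 mm over their backs; the gripper's body (75 mm by 177 mm) begins 78 mm behind the grasp point.
Start: joints at [-1.399, 0.426, 0.074, 1.606, -0.034, 1.111, -0.067], TCP at [212.848, 640.523, 205.467] pointing down, gripper open.
Joint ranges: [-2.85, 2.85], [-0.5, 2.14], [-1.23, 1.37], [0.21, 2.46], [-1.02, 4.16], [0.16, 2.05], [-2.73, 2.73]. Speed limits (rad/s): [1.89, 1.89, 2.39, 2.39, 3.01, 3.01, 3.01].

INTERFACE

Orientations are given as a unit quaternion [w, x, y, z].
In Python, from cell import r gives the robot as it stands.
- The arm moves only by the shell command python3 -m pendant 'ROWS'. ROWS is JSON, a list that holds one entry, the list of rows, each a list of 5 numbers: the opening in per cent of the stroke, from 0 (shut) to 100 (fully open), then the shift along the tool's x, y, z in units of 0.2 m (1.0 is 0.2 m), then the turn about the tool's z in units of pi/4 rad (1.0 is pi/4 rad). A call has 1 to 20 rows; each row is the pose to reach, as a shift and turn from the pose commanded when the call began, along the tool's axes at that moment; what a row does not reach only later rows make up. A row lasts 1/10 s, in which the tool goes at most 50 mm and 8.59 degrees, less where a joint would pass 70% of its speed; a pose out of reach is approached as far as the arm can. A call with a number of a shift or a turn outside -1 to 1 is refused whole. A call with a gripper value outside its range is refused whole. The fingers move at their own pace and stop on an object; the grip force is fixed at half the most. Time passes only in rows, so rows that repeat a pose let the fingers close. It gives the time, the measured TCP pose, the force, the opening and the grip force at its end, in the units of the state.
- r.get_state(): the state, without advancing time (a new reading comes with each control period).
- r.grab_frame(name): name is "scene" or "top" or "wrist"; returns (picture, depth): 400x640x3 uint8, red, green, blue; 400x640 float32, mm along the optical axis (not along the pixel's ray), 0 where there is no reading.
- r.camera_info(name): a dict with "K" (3x3 intrinsics, pixels), "R" (3x3) and "t" (3): a world point X has camera coordinates R X + t; the wrist camera has in their place "hand_eye" (4x4, takes a point from camera to tool coordinates, whose origin is the TCP and whose axes are the flange's). Camera axes: x right, y down, z forward; pixel columns grow to the right and rows downward; lengths in mm; the calibration is good to about 2 mm. A picture is of the moment at which its call begins: read the wrist's pose just before it. camera_info takes no time and is no camera call.
- r.job_done(): hands the job in; it is judged then, once.
The state is a dict: "t": time; "joints": joint angles; "joint_vel": joint speeds; "joint_torque": joint torques, N m; "tool_pos": TCP position; "ee_rot": TCP orientation; "ft_force": force on the tool from outside, world axes, zero at the start; "ft_torque": the same for the moment, N m; "width": finger opening in mm; "finger_force": force on a finger pad.
Only numpy, scipy, OpenCV 4.12 (cv2) and the standard library are available. Lean on these libraries where they do the work, as an engineer would, in place of code of your own. Each camera call takes 0.05 s, during which the arm holds its last target. There are 200 camera calls.

## Working session

There is one attempt and no reset: what is moved stays moved. The work goes in short steps, Python scripts to look and compute and a shell command to move; the robot and the scene stay as the last step left them, time stands still between calls to the robot, and variables do not carry over. Pictures are saved under pics/ and viewed, at most 10 in all, crops included, and the job is handed in when it is done.

```bash
mkdir -p pics; ls
python3 - <<'E'
from cell import r
import cv2,numpy as np
s=r.get_state(); print({k:np.round(v,3).tolist() for k,v in s.items()})
ims=[]
for n in("scene","top"):
    p,d=r.grab_frame(n); np.savez(f"pics/{n}0.npz",p=p,d=d); cv2.imwrite(f"pics/{n}0.png",p[:,:,::-1]); ci=r.camera_info(n); print(n,{k:np.round(v,3).tolist() for k,v in ci.items()})
E
```

```text
pics
{'t': 0.0, 'joints': [-1.4, 0.427, 0.074, 1.607, -0.034, 1.111, -0.067], 'joint_vel': [-0.001, 0.002, 0.0, 0.0, 0.001, 0.002, -0.001], 'joint_torque': [0.0, -93.58, 3.666, -45.422, -0.049, 0.02, 0.0], 'tool_pos': [212.729, 640.131, 204.767], 'ee_rot': [-0.0, 0.16, 0.987, -0.001], 'ft_force': [-0.113, -0.094, -0.067], 'ft_torque': [0.019, 0.017, 0.047], 'finger_force': 0.0, 'width': 94.228}
scene {'K': [[435.914, 0.0, 321.984], [0.0, 435.914, 198.025], [0.0, 0.0, 1.0]], 'R': [[-0.54, 0.841, -0.019], [0.532, 0.324, -0.782], [-0.652, -0.433, -0.622]], 't': [321.997, -264.247, 1545.235]}
top {'K': [[469.349, 0.0, 316.76], [0.0, 469.349, 198.723], [0.0, 0.0, 1.0]], 'R': [[-0.013, -1.0, 0.001], [-0.985, 0.013, -0.172], [0.172, -0.003, -0.985]], 't': [31.592, 618.09, 1059.925]}
```

View pics/scene0.png

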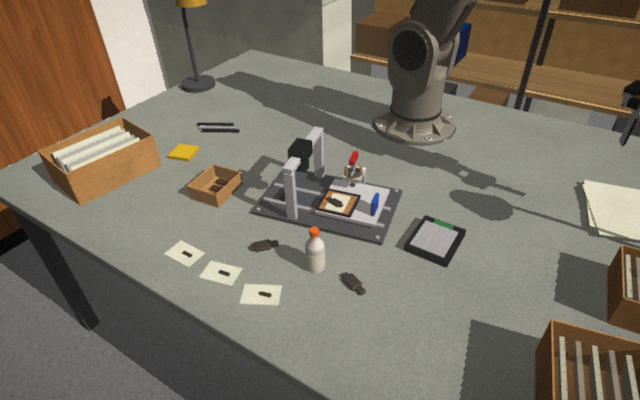

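View pics/top0.png

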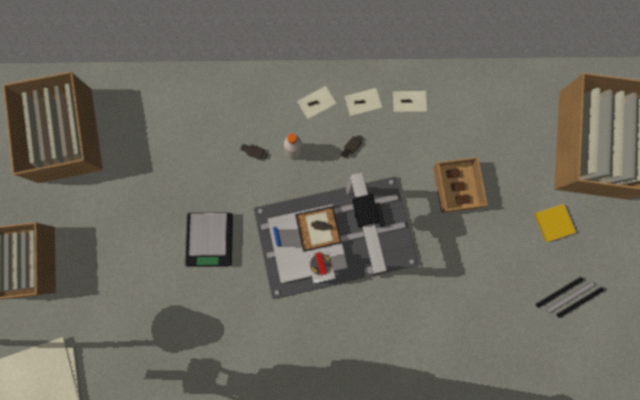

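Slide plate is upright in the top view with red handle near (321,264), blue tab near (277,236), bridge to the right, stone on the card at (320,226), bottle at (292,147), scale at (209,239).

```bash
cat > h.py <<'E'
import numpy as np,cv2
from cell import r
def ray(ci,u,v,z):
    K,R,t=map(np.array,(ci["K"],ci["R"],ci["t"]))
    c=-R.T@t; d=R.T@np.linalg.inv(K)@np.array([u,v,1.]); return c+d*(z-c[2])/d[2]
def wrist_ci():
    from scipy.spatial.transform import Rotation as Ro
    ci=r.camera_info("wrist"); s=r.get_state(); q=s["ee_rot"]; H=np.array(ci["hand_eye"])
    T=np.eye(4); T[:3,:3]=Ro.from_quat([q[1],q[2],q[3],q[0]]).as_matrix(); T[:3,3]=s["tool_pos"]
    M=np.linalg.inv(T@H); return dict(K=ci["K"],R=M[:3,:3],t=M[:3,3])
def mask(p,name):
    h=cv2.cvtColor(p,cv2.COLOR_RGB2HSV)
    if name=="red": m=cv2.inRange(h,(0,170,80),(6,255,255))|cv2.inRange(h,(172,170,80),(180,255,255))
    if name=="blue": m=cv2.inRange(h,(100,130,50),(125,255,255))
    return m
def rect(p,name,box):
    m=mask(p,name); k=np.zeros_like(m); x0,y0,x1,y1=box; k[y0:y1,x0:x1]=m[y0:y1,x0:x1]
    c=max(cv2.findContours(k,0,1)[0],key=cv2.contourArea); return cv2.minAreaRect(c),cv2.contourArea(c)
E
python3 - <<'E'
from h import *
p=np.load("pics/top0.npz")["p"]; ci=r.camera_info("top")
for n,z,b in(("red",131,(300,245,345,285)),("blue",75,(265,220,290,250))):
    rc,a=rect(p,n,b); print(n,rc,a,ray(ci,*rc[0],z))
    for c in cv2.boxPoints(rc): print("  ",ray(ci,*c,z).round(1))
# plate corners (screws)
for u,v in((260,210),(400,184),(412,262),(276,293)): print(ray(ci,u,v,12).round(0))
for n,u,v,z in(("bottle",292,138,120),("scale",209,239,28)): print(n,ray(ci,u,v,z).round(0))
print(np.round(r.camera_info("wrist")["hand_eye"],3))
E
```

```text
red ((320.7059020996094, 263.32354736328125), (20.372989654541016, 6.063390731811523), 75.96376037597656) 92.5 [463.64192446  17.11728867 131.        ]
   [483.4  28.5 131. ]
   [486.4  15.8 131. ]
   [444.    5.8 131. ]
   [441.1  18.5 131. ]
blue ((276.5961608886719, 235.9807891845703), (16.669872283935547, 3.1378581523895264), 78.69007110595703) 36.0 [529.15370381 116.8280209   75.        ]
   [547.4 124.2  75. ]
   [548.7 117.1  75. ]
   [511.  109.5  75. ]
   [509.7 116.6  75. ]
[599. 163.  12.]
[ 660. -183.   12.]
[ 468. -204.   12.]
[399. 123.  12.]
bottle [748.  78. 120.]
scale [529. 282.  28.]
[[-0.00000e+00 -9.62000e-01 -2.73000e-01  7.86120e+01]
 [ 1.00000e+00 -0.00000e+00 -1.00000e-03 -8.00000e-02]
 [ 1.00000e-03 -2.73000e-01  9.62000e-01 -1.79617e+02]
 [ 0.00000e+00  0.00000e+00  0.00000e+00  1.00000e+00]]
```

```bash
cat >> h.py <<'E'
def plan(x,y,z,clos):
    from scipy.spatial.transform import Rotation as Ro
    s=r.get_state(); q=s["ee_rot"]; M=Ro.from_quat([q[1],q[2],q[3],q[0]]).as_matrix()
    d=M.T@(np.array([x,y,z])-s["tool_pos"]); yaw=np.arctan2(M[1,1],M[0,1]); t=-(clos-yaw); t=(t+np.pi/2)%np.pi-np.pi/2
    print("tcp",np.round(s["tool_pos"],1),"clos",round(yaw,3),"units",np.round(d/200,3),"turn",round(t/(np.pi/4),3),"j",np.round(s["joints"],2).tolist(),"F",np.round(s["ft_force"],1),"T",np.round(s["ft_torque"],2),"t",round(s["t"],2),"w",round(s["width"],1))
E
R='-0.7,-0.63,-0.1,0'
python3 -m pendant '[[[100,-0.1,-0.09,-0.02,0],[100,-0.3,-0.27,-0.1,0],[100,-0.5,-0.45,-0.1,0],[100,-0.7,-0.63,-0.1,0],[100,-0.7,-0.63,-0.1,0],[100,-0.7,-0.63,-0.1,0],[100,-0.7,-0.63,-0.1,0],[100,-0.7,-0.63,-0.1,0]]]'
python3 -c "from h import *; plan(500,150,245,1.77)"
```

```text
t: 0.9
tool_pos: [304.8, 478.1, 225.2]
ee_rot: [-0.0, 0.159, 0.987, -0.0]
ft_force: [-0.6, -0.2, -0.5]
width: 94.3
finger_force: 0.0
tcp [304.8 478.1 225.2] clos 1.252 units [-1.441 -1.252 -0.099] turn -0.66 j [-1.22, 0.23, 0.13, 1.83, -0.03, 1.08, 0.17] F [-0.6 -0.2 -0.5] T [-0.02 -0.03 -0.02] t 0.9 w 94.3
```

```bash
python3 -m pendant '[[[100,-0.2,-0.18,-0.05,0],[100,-0.4,-0.35,-0.1,0],[100,-0.6,-0.5,-0.1,0],[100,-0.72,-0.62,-0.1,0],[100,-0.72,-0.62,-0.1,0],[100,-0.72,-0.62,-0.1,0],[100,-0.72,-0.62,-0.1,0]]]'
python3 -m pendant '[[[100,-0.2,-0.18,0,-0.1],[100,-0.4,-0.35,0,-0.2],[100,-0.6,-0.5,0,-0.3],[100,-0.72,-0.62,0,-0.5],[100,-0.72,-0.62,0,-0.66],[100,-0.72,-0.62,0,-0.66],[100,-0.72,-0.62,0,-0.66],[100,-0.72,-0.62,0,-0.66]]]'
python3 -c "from h import *; plan(464,50,245,1.77)"
```

```text
t: 1.6
tool_pos: [402.7, 315.3, 245.3]
ee_rot: [-0.0, 0.159, 0.987, -0.0]
ft_force: [-0.6, 1.0, -0.4]
width: 93.6
finger_force: 0.0
t: 2.4
tool_pos: [500.5, 152.3, 245.3]
ee_rot: [-0.0, -0.098, 0.995, 0.0]
ft_force: [0.6, 0.2, 0.3]
width: 94.0
finger_force: 0.0
tcp [500.5 152.3 245.3] clos 1.767 units [ 0.279 -0.466  0.002] turn -0.004 j [-0.74, 0.14, 0.35, 1.91, -0.05, 1.1, 1.41] F [0.6 0.2 0.3] T [-0.02 -0.02 -0.03] t 2.4 w 94.0
```

```bash
python3 -m pendant '[[[100,0.1,-0.15,0,0],[100,0.2,-0.35,0,0],[100,0.3,-0.55,0,0],[100,0.32,-0.63,0,0],[100,0.32,-0.63,0,0],[100,0.32,-0.63,0,0],[100,0.32,-0.63,0,0]]]'
cat > look.py <<'E'
from h import *; import sys
ci=wrist_ci(); p,d=r.grab_frame("wrist"); n=sys.argv[1]
np.savez(f"pics/{n}.npz",p=p,d=d,**ci); cv2.imwrite(f"pics/{n}.png",p[:,:,::-1])
for c,z in(("red",131),("blue",75)):
    try:
        rc,a=rect(p,c,(0,0,640,400)); print(c,np.round(rc[0],1),np.round(rc[1],1),a)
        for b in [rc[0],*cv2.boxPoints(rc)]: print("  ",np.round(b),ray(ci,*b,z).round(1))
    except ValueError: pass
E
python3 look.py w1; python3 -c "from h import *; plan(464,17,245,1.77)"
```

```text
t: 3.1
tool_pos: [463.2, 16.1, 245.4]
ee_rot: [-0.0, -0.099, 0.995, -0.0]
ft_force: [0.3, 0.4, 0.0]
width: 94.1
finger_force: 0.0
red [320.5 193.2] [45.3 13. ] 503.0
   [321. 193.] [462.6  14.6 131. ]
   [312. 171.] [441.    1.4 131. ]
   [325. 170.] [437.3  14.5 131. ]
   [329. 215.] [485.2  28.3 131. ]
   [316. 216.] [489.1  14.7 131. ]
blue [382.3 239. ] [12.8 37.9] 348.5
   [382. 239.] [522.7 110.1  75. ]
   [375. 258.] [551. 107.  75.]
   [377. 220.] [497.7  96.4  75. ]
   [390. 221.] [495.4 113.   75. ]
   [388. 258.] [548.6 124.2  75. ]
tcp [463.2  16.  245.4] clos 1.77 units [-0.005  0.004  0.002] turn -0.0 j [-0.61, 0.02, 0.45, 2.03, -0.01, 1.09, 1.61] F [-0.2 -0.7 -0.1] T [ 0.05 -0.01  0.01] t 3.15 w 94.1
```

View pics/w1.png

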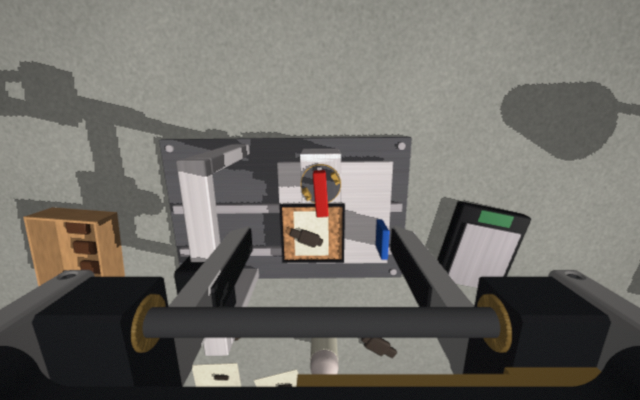

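The view is as expected: handle at (320,193) directly under the tool, tab at (382,239), brass spots around the seat. I'll zoom in on the keepers.

Run:
```python
import cv2
p=cv2.imread("pics/w1.png")[155:220,280:365]; cv2.imwrite("pics/c1.png",cv2.resize(p,None,fx=8,fy=8,interpolation=cv2.INTER_CUBIC))
```

```text
(no output)
```

View pics/c1.png

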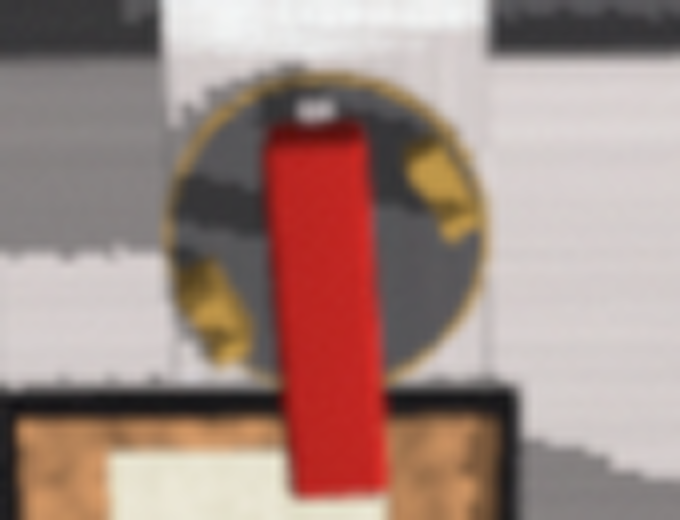

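Keepers appear at image (335,179) and (306.6,194).

Run:
```python
from h import *
f=np.load("pics/w1.npz"); ci=dict(f)
a=ray(ci,280+440/8,155+190/8,94); b=ray(ci,280+213/8,155+312/8,94); print(a,b,(a+b)/2,np.linalg.norm(a-b)); d=b-a; k=np.arctan2(d[1],d[0]); print("keeper yaw",k)
S=[ray(ci,*q,12) for q in((170,146),(402,146),(393,272))]; print(np.round(S,1))
for i,j in((1,0),(2,1)): d=S[i]-S[j]; print(np.arctan2(d[1],d[0]))
```

```text
[451.55449508  29.73192677  94.        ] [4.76485378e+02 3.12611737e-01 9.40000000e+01] [464.01993652  15.02226925  94.        ] 38.56222269170937
keeper yaw -0.8677947342027577
[[ 467.6 -203.9   12. ]
 [ 402.3  120.8   12. ]
 [ 599.8  161.6   12. ]]
1.7692402517670047
0.20342028410316282
```

```bash
python3 -m pendant '[[[45,0,-0.005,0.15,-0.06],[45,0,-0.005,0.35,-0.06],[45,0,-0.005,0.52,-0.06],[45,0,-0.005,0.62,-0.06],[45,0,-0.005,0.68,-0.06],[45,0,-0.005,0.7,-0.06],[45,0,-0.005,0.7,-0.06],[45,0,-0.005,0.7,-0.06]]]'
python3 look.py w2; python3 -c "from h import *; plan(463.5,15,105,1.82)"
```

```text
t: 3.95
tool_pos: [463.9, 13.8, 106.3]
ee_rot: [0.001, -0.122, 0.993, 0.0]
ft_force: [0.6, -0.1, -0.0]
width: 42.4
finger_force: 0.0
red [323.6 250.5] [81.4 22.4] 1672.5
   [324. 251.] [461.2  13.9 131. ]
   [311. 210.] [438.4   1.  131. ]
   [334. 210.] [435.   13.3 131. ]
   [336. 291.] [486.1  27.9 131. ]
   [313. 291.] [489.8  14.5 131. ]
blue [406.5 273.5] [5. 9.] 37.5
   [406. 274.] [491.6  92.9  75. ]
   [402. 271.] [490.2  88.5  75. ]
   [411. 271.] [488.4  95.8  75. ]
   [411. 276.] [492.9  97.3  75. ]
   [402. 276.] [494.7  90.   75. ]
tcp [463.9  13.8 106.4] clos 1.815 units [0.    0.007 0.007] turn -0.006 j [-0.56, 0.22, 0.45, 2.18, -0.14, 0.76, 1.79] F [-0.2 -0.   0.7] T [ 0.08 -0.01  0.04] t 4.0 w 42.1
```

View pics/w2.png

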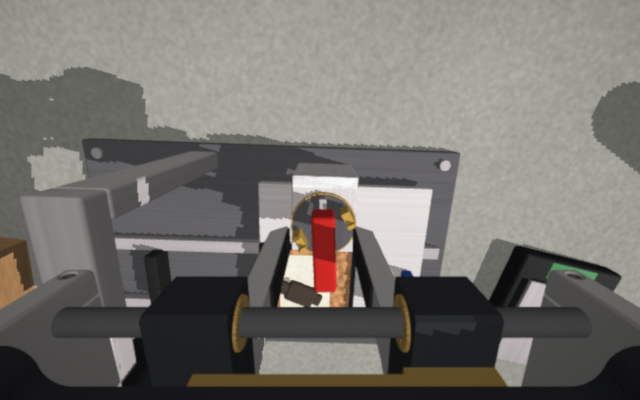

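```bash
python3 -m pendant '[[[45,0,0.005,0.005,0],[30,0,0.005,0.005,0],[10,0,0.005,0.005,0],[0,0,0.005,0.005,0],[0,0,0.005,0.005,0],[0,0,0.005,0.005,0],[0,0,0.005,0.005,0],[0,0,0.005,0.005,0],[0,0,0.005,0.005,0]]]'
python3 -c "from h import *; plan(463.5,15,105,1.82)"
```

```text
t: 4.9
tool_pos: [463.0, 14.6, 104.6]
ee_rot: [0.0, -0.122, 0.993, 0.0]
ft_force: [-2.0, 1.9, 3.6]
width: 13.6
finger_force: 29.9
tcp [463.   14.6 104.6] clos 1.816 units [-0.003  0.001 -0.002] turn -0.006 j [-0.56, 0.22, 0.44, 2.19, -0.14, 0.76, 1.79] F [-2.   1.9  3.6] T [0.61 0.36 0.04] t 4.9 w 13.6
```

Gripped. Lift about 18.5 mm.

```bash
python3 -m pendant '[[[0,0,0,-0.01,0],[0,0,0,-0.025,0],[0,0,0,-0.04,0],[0,0,0,-0.055,0],[0,0,0,-0.07,0],[0,0,0,-0.08,0],[0,0,0,-0.088,0],[0,0,0,-0.092,0],[0,0,0,-0.092,0],[0,0,0,-0.092,0]]]'
python3 look.py w3;python3 -c "from h import *; plan(463.5,15,123,0.702)"
```

```text
t: 5.9
tool_pos: [462.9, 14.5, 122.8]
ee_rot: [-0.0, -0.122, 0.993, -0.0]
ft_force: [-0.2, 4.1, -12.2]
width: 13.7
finger_force: 29.9
red [322.2 253. ] [82.3 22.6] 1705.5
   [322. 253.] [470.   16.3 131. ]
   [310. 212.] [444.2   2.1 131. ]
   [333. 212.] [440.6  15.8 131. ]
   [334. 294.] [498.   31.8 131. ]
   [312. 294.] [502.1  16.8 131. ]
blue [402.5 270. ] [12. 13.] 114.0
   [402. 270.] [496.1  96.7  75. ]
   [396. 264.] [491.8  89.2  75. ]
   [409. 264.] [489.  100.3  75. ]
   [409. 276.] [500.4 104.2  75. ]
   [396. 276.] [503.2  92.9  75. ]
tcp [462.8  14.5 122.7] clos 1.815 units [-0.004  0.002 -0.001] turn 1.418 j [-0.57, 0.19, 0.45, 2.17, -0.12, 0.8, 1.77] F [  0.4   2.9 -11.1] T [ 1.04 -0.02 -0.02] t 5.95 w 13.5
```

```bash
python3 -m pendant '[[[0,0,0,0,0.05],[0,0,0,0,0.15],[0,0,0,0,0.25],[0,0,0,0,0.35],[0,0,0,0,0.45],[0,0,0,0,0.55],[0,0,0,0,0.65],[0,0,0,0,0.71],[0,0,0,0,0.71],[0,0,0,0,0.71]]]'
python3 -c "from h import *; plan(463.5,15,123,0.702)"
```

```text
t: 6.95
tool_pos: [463.0, 14.8, 122.8]
ee_rot: [-0.0, 0.156, 0.988, 0.0]
ft_force: [-0.4, 5.1, -11.4]
width: 13.7
finger_force: 29.9
tcp [463.   14.8 122.8] clos 1.258 units [-0.002  0.002 -0.001] turn 0.708 j [-0.65, 0.2, 0.54, 2.17, -0.14, 0.8, 1.24] F [ -0.4   5.1 -11.4] T [ 1.49 -0.14  0.03] t 6.95 w 13.7
```

```bash
python3 -m pendant '[[[0,0,0,0,0.05],[0,0,0,0,0.15],[0,0,0,0,0.25],[0,0,0,0,0.35],[0,0,0,0,0.45],[0,0,0,0,0.55],[0,0,0,0,0.65],[0,0,0,0,0.71],[0,0,0,0,0.71],[0,0,0,0,0.71]]]'
python3 look.py w4; python3 -c "from h import *; plan(463.5,15,116,0.702)
f=np.load('pics/w4.npz'); p=f['p'][:,:,::-1]; cv2.imwrite('pics/c4.png',cv2.resize(p[160:310,230:430],None,fx=4,fy=4,interpolation=cv2.INTER_CUBIC))"
```

```text
t: 7.95
tool_pos: [463.1, 14.9, 122.9]
ee_rot: [0.0, 0.422, 0.907, 0.0]
ft_force: [0.5, 6.8, -11.5]
width: 13.6
finger_force: 30.0
red [322.5 250. ] [82. 23.] 1661.0
   [322. 250.] [467.7  11.5 131. ]
   [311. 209.] [443.9  28.5 131. ]
   [334. 209.] [455.   37.9 131. ]
   [334. 291.] [493.7  -7.  131. ]
   [311. 291.] [481.6 -17.1 131. ]
blue [455.3 170.5] [68.7 13.3] 752.5
   [455. 171.] [522.1 113.1  75. ]
   [422. 159.] [495.3 102.2  75. ]
   [429. 148.] [492.7 112.   75. ]
   [488. 182.] [549.6 124.3  75. ]
   [482. 193.] [553.  114.4  75. ]
tcp [463.1  14.9 122.9] clos 0.701 units [-0.001  0.002  0.035] turn -0.002 j [-0.74, 0.21, 0.64, 2.18, -0.17, 0.8, 0.72] F [  2.1   5.9 -11.8] T [ 1.61 -0.26  0.03] t 8.0 w 13.5
```

View pics/c4.png

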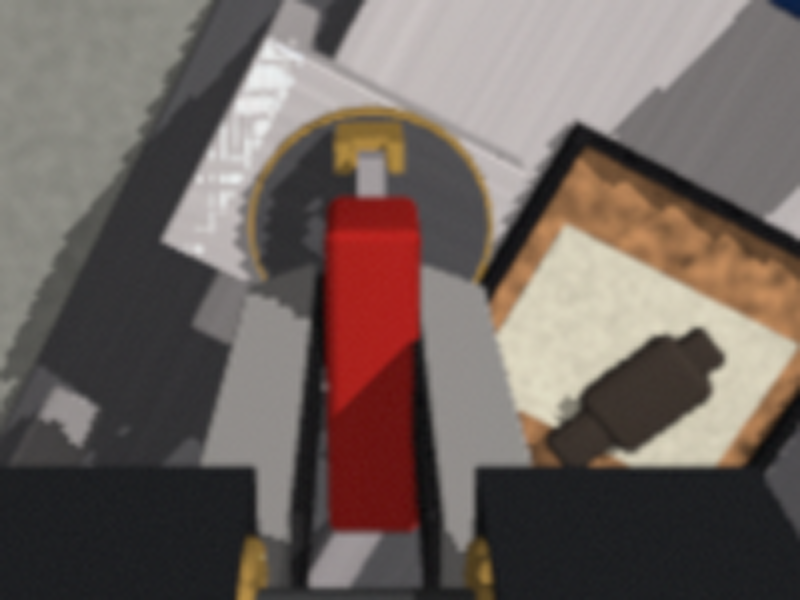

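The cross-pin (crop x≈370) points at the middle of the keeper (334–405), so it is over the notch. Next I lower it.

```bash
python3 -m pendant '[[[0,0,0,0.008,0],[0,0,0,0.016,0],[0,0,0,0.022,0],[0,0,0,0.027,0],[0,0,0,0.031,0],[0,0,0,0.031,0],[0,0,0,0.031,0]]]'
python3 -c "from h import *; plan(463.5,15,116,0.702)"
```

```text
t: 8.7
tool_pos: [463.2, 14.9, 116.8]
ee_rot: [0.0, 0.422, 0.907, 0.0]
ft_force: [-0.4, 5.6, -9.2]
width: 13.7
finger_force: 30.0
tcp [463.2  14.9 116.8] clos 0.701 units [-0.001  0.001  0.004] turn -0.002 j [-0.73, 0.22, 0.64, 2.18, -0.19, 0.79, 0.73] F [-0.4  5.6 -9.2] T [ 1.6  -0.09 -0.01] t 8.7 w 13.7
```

```bash
python3 -m pendant '[[[0,0,0,0.003,0],[0,0,0,0.003,0],[10,0,0,0.003,0],[20,0,0,0.003,0],[30,0,0,0.003,0],[30,0,0,0.003,0],[30,0,0,0.003,0],[30,0,0,0.003,0],[30,0,0,0.003,0],[30,0,0,0.003,0]]]'
python3 -m pendant '[[[30,0,0,-0.1,0],[30,0,0,-0.2,0],[30,0,0,-0.3,0],[30,0,0,-0.4,0],[30,0,0,-0.5,0],[30,0,0,-0.5,0],[30,0,0,-0.5,0],[30,0,0,-0.5,0]]]'
python3 look.py w5; python3 -c "from h import *; plan(540,180,216,1.77)
f=np.load('pics/w5.npz'); p=f['p'][:,:,::-1]; cv2.imwrite('pics/c5.png',p)
T=r.grab_frame('scene')[0]; np.save('pics/s5.npy',T)"
```

```text
t: 9.7
tool_pos: [463.0, 14.5, 116.1]
ee_rot: [-0.0, 0.422, 0.907, -0.0]
ft_force: [0.3, 0.4, 0.3]
width: 28.2
finger_force: 0.0
t: 10.5
tool_pos: [462.5, 14.5, 215.3]
ee_rot: [-0.0, 0.422, 0.907, -0.0]
ft_force: [0.1, 0.2, -0.8]
width: 28.1
finger_force: 0.0
red [323.  204.5] [53. 14.] 696.5
   [323. 204.] [465.9  13.7 131. ]
   [316. 178.] [444.1  29.4 131. ]
   [330. 178.] [454.1  37.9 131. ]
   [330. 231.] [489.   -2.8 131. ]
   [316. 231.] [478.4 -11.8 131. ]
blue [420.5 156.3] [45.9  8.8] 333.0
   [421. 156.] [524.2 113.8  75. ]
   [398. 149.] [499.6 103.6  75. ]
   [403. 141.] [497.3 112.7  75. ]
   [443. 164.] [549.2 124.1  75. ]
   [438. 171.] [551.9 114.9  75. ]
tcp [462.5  14.4 215.3] clos 0.7 units [ 0.384  0.83  -0.004] turn -1.362 j [-0.8, 0.05, 0.67, 2.08, -0.04, 1.02, 0.58] F [ 0.3  0.4 -0.3] T [-0.05  0.03 -0.02] t 10.55 w 28.6
```

View pics/c5.png

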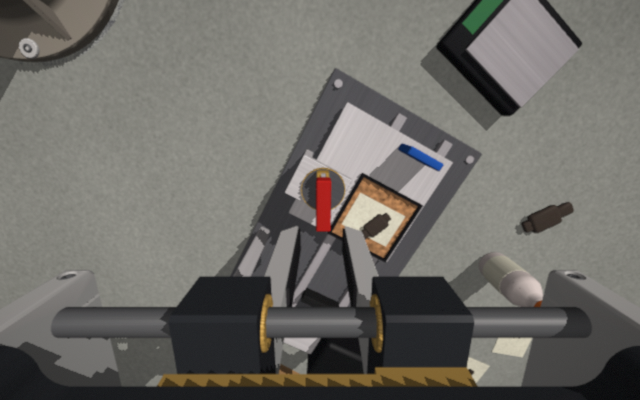

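Parked: handle stays twisted, and there was no force after release. Now I go behind the tab with the fingers shut.

```bash
python3 -c "from h import *; plan(522,162,215,0.20)"
```

```text
tcp [462.5  14.4 215.3] clos 0.7 units [0.373 0.703 0.001] turn 0.637 j [-0.8, 0.05, 0.67, 2.08, -0.04, 1.02, 0.58] F [-0.   0.1 -0.8] T [0.01 0.06 0.05] t 10.6 w 28.3
```

```bash
python3 -m pendant '[[[0,0.08,0.15,0,0.1],[0,0.18,0.33,0,0.2],[0,0.27,0.5,0,0.35],[0,0.37,0.65,0,0.5],[0,0.37,0.7,0,0.64],[0,0.37,0.7,0,0.64],[0,0.37,0.7,0,0.64],[0,0.37,0.7,0,0.64]]]'
python3 look.py w6; python3 -c "from h import *; plan(522,162,62,0.20)"
```

```text
t: 11.4
tool_pos: [522.0, 160.1, 215.9]
ee_rot: [-0.0, 0.633, 0.774, -0.0]
ft_force: [-0.3, 0.4, 0.3]
width: 0.5
finger_force: 0.0
red [228.  302.5] [4.1 8.5] 19.5
   [228. 302.] [447.   29.9 131. ]
   [225. 306.] [444.   24.9 131. ]
   [227. 298.] [445.7  35.6 131. ]
   [231. 299.] [450.   34.8 131. ]
   [229. 307.] [448.3  24.1 131. ]
blue [320.  219.5] [17. 34.] 503.0
   [320. 220.] [529.1 122.1  75. ]
   [303. 211.] [507.3 128.5  75. ]
   [337. 211.] [546.7 136.5  75. ]
   [337. 228.] [551.3 115.4  75. ]
   [303. 228.] [511.2 107.4  75. ]
tcp [522.  160.2 216.1] clos 0.198 units [0.009 0.002 0.77 ] turn -0.002 j [-0.95, 0.23, 0.64, 1.91, -0.16, 1.05, -0.05] F [0.  0.7 1.2] T [-0.07  0.    0.06] t 11.45 w 0.6
```

View pics/w6.png

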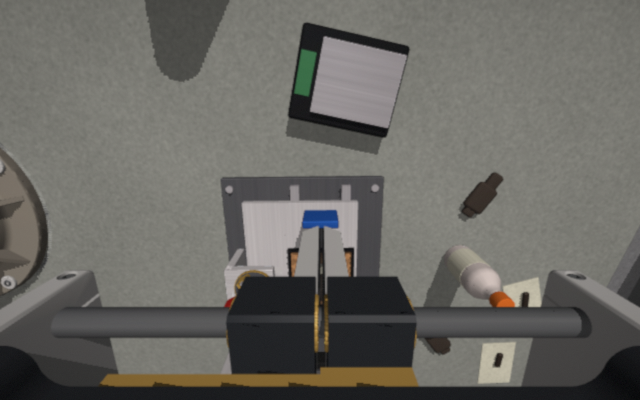

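The tab (303–337, 211–228) lies just ahead of the shut fingers, the way down is free. Descend and approach.

```bash
python3 -m pendant '[[[0,0,0,0.15,0],[0,0,0,0.35,0],[0,0,0,0.55,0],[0,0,0,0.7,0],[0,0,0,0.77,0],[0,0,0,0.77,0],[0,0,0,0.77,0],[0,-0.03,0,0.77,0],[0,-0.06,0,0.77,0],[0,-0.09,0,0.77,0],[0,-0.11,0,0.77,0],[0,-0.11,0,0.77,0]]]'
python3 -c "from h import *; plan(522,162,62,0.20)"
```

```text
t: 12.65
tool_pos: [526.9, 138.9, 62.3]
ee_rot: [0.0, 0.634, 0.773, 0.0]
ft_force: [-1.0, -0.3, 0.2]
width: 0.3
finger_force: 0.0
tcp [526.9 138.9  62.3] clos 0.196 units [ 0.118 -0.001  0.002] turn -0.004 j [-0.81, 0.44, 0.54, 2.05, -0.34, 0.74, 0.14] F [-1.  -0.3  0.2] T [-0.04  0.01 -0.04] t 12.65 w 0.3
```

```bash
python3 -m pendant '[[[0,-0.01,0,0,0],[0,-0.02,0,0,0],[0,-0.03,0,0,0],[0,-0.04,0,0,0],[0,-0.05,0,0,0],[0,-0.06,0,0,0],[0,-0.07,0,0,0],[0,-0.08,0,0,0],[0,-0.09,0,0,0],[0,-0.1,0,0,0]]]'
python3 -c "from h import *; plan(522,162,62,0.20)"
```

```text
t: 13.65
tool_pos: [530.7, 120.0, 62.1]
ee_rot: [0.0, 0.634, 0.773, 0.0]
ft_force: [1.3, 2.3, -1.5]
width: 0.4
finger_force: 1.4
tcp [530.7 120.   62.1] clos 0.198 units [ 0.214 -0.002  0.   ] turn -0.003 j [-0.78, 0.44, 0.54, 2.05, -0.34, 0.74, 0.18] F [ 1.3  2.3 -1.5] T [ 0.63 -0.08  0.06] t 13.65 w 0.4
```

```bash
python3 -m pendant '[[[0,-0.015,0,0,0],[0,-0.03,0,0,0],[0,-0.045,0,0,0],[0,-0.06,0,0,0],[0,-0.075,0,0,0],[0,-0.09,0,0,0],[0,-0.105,0,0,0],[0,-0.12,0,0,0],[0,-0.135,0,0,0],[0,-0.15,0,0,0],[0,-0.165,0,0,0],[0,-0.18,0,0,0],[0,-0.195,0,0,0],[0,-0.21,0,0,0],[0,-0.225,0,0,0],[0,-0.24,0,0,0],[0,-0.255,0,0,0],[0,-0.27,0,0,0],[0,-0.285,0,0,0],[0,-0.3,0,0,0]]]'
python3 - <<'E'
from h import *; plan(522,162,62,0.20)
p=r.grab_frame('top')[0]; cv2.imwrite('pics/t7.png',cv2.resize(p[160:310,230:430,::-1],None,fx=4,fy=4,interpolation=cv2.INTER_CUBIC))
E
```

```text
t: 15.65
tool_pos: [542.4, 61.0, 62.1]
ee_rot: [-0.0, 0.634, 0.773, -0.0]
ft_force: [1.6, 3.1, 0.5]
width: 0.4
finger_force: 1.4
tcp [542.4  61.   62.1] clos 0.197 units [ 0.515 -0.001  0.   ] turn -0.003 j [-0.67, 0.45, 0.55, 2.04, -0.34, 0.74, 0.29] F [1.6 3.1 0.5] T [ 0.7  -0.39  0.06] t 15.65 w 0.4
```

View pics/t7.png

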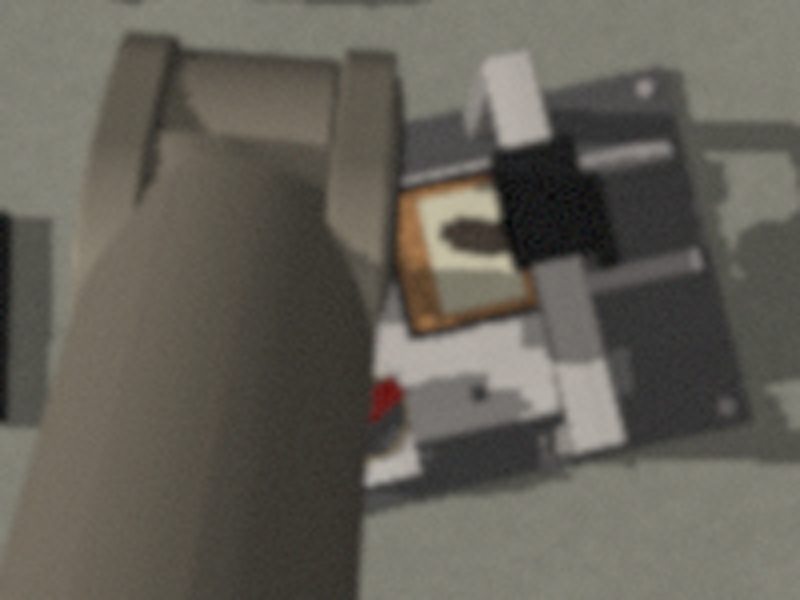

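The stage has gone about two thirds of the way, with the stone still on its card at crop (475,235). The arm keeps clear of the camera head.

```bash
python3 -m pendant '[[[0,-0.015,0,0,0],[0,-0.03,0,0,0],[0,-0.045,0,0,0],[0,-0.06,0,0,0],[0,-0.075,0,0,0],[0,-0.09,0,0,0],[0,-0.1,0,0,0],[0,-0.11,0,0,0],[0,-0.12,0,0,0],[0,-0.125,0,0,0],[0,-0.125,0,0,0]]]'
python3 -c "from h import *; plan(522,162,62,0.20)"
```

```text
t: 16.8
tool_pos: [547.2, 36.5, 62.1]
ee_rot: [-0.0, 0.634, 0.773, -0.0]
ft_force: [0.8, 0.1, 0.1]
width: 0.7
finger_force: 0.3
tcp [547.2  36.5  62.1] clos 0.197 units [ 0.64  -0.001  0.   ] turn -0.004 j [-0.62, 0.45, 0.55, 2.04, -0.34, 0.74, 0.34] F [0.8 0.1 0.1] T [0.12 0.01 0.06] t 16.8 w 0.7
```

Now 1 mm steps, checking the force often.

```bash
python3 -m pendant '[[[0,-0.005,0,0,0],[0,-0.01,0,0,0],[0,-0.015,0,0,0],[0,-0.02,0,0,0]]]'
```

```text
t: 17.2
tool_pos: [547.9, 32.8, 62.0]
ee_rot: [-0.0, 0.634, 0.773, -0.0]
ft_force: [-0.3, 4.5, 1.0]
width: 0.6
finger_force: 2.3
```

```bash
python3 -m pendant '[[[0,-0.005,0,0,0],[0,-0.01,0,0,0],[0,-0.01,0,0,0]]]'
```

```text
t: 17.5
tool_pos: [547.9, 32.7, 62.0]
ee_rot: [-0.001, 0.633, 0.774, 0.0]
ft_force: [-4.7, 12.4, 4.2]
width: 0.1
finger_force: 6.3
```

```bash
python3 -m pendant '[[[0,-0.005,0,0,0],[0,-0.01,0,0,0]]]'
```

```text
t: 17.7
tool_pos: [548.0, 32.5, 62.1]
ee_rot: [-0.002, 0.633, 0.774, 0.001]
ft_force: [-7.3, 25.6, 9.0]
width: 0.7
finger_force: 13.1
```

Force has built up at the expected travel of about 100 mm, so this is the end stop. Backing off now.

```bash
python3 -m pendant '[[[0,0.03,0,0,0],[0,0.08,0,0,0],[0,0.15,0,0,0],[0,0.25,0,0,0],[0,0.35,0,-0.05,0],[0,0.5,0,-0.3,0],[0,0.6,0,-0.5,0],[0,0.7,0,-0.7,0],[0,0.7,0,-0.7,0],[0,0.7,0,-0.7,0],[0,0.7,0,-0.7,0]]]'
python3 look.py w8
python3 - <<'E'
from h import *; plan(522,162,62,0.20)
p=r.grab_frame('top')[0]; a=cv2.resize(p[160:310,230:430,::-1],(600,450),interpolation=cv2.INTER_CUBIC)
cv2.imwrite('pics/t8.png',a)
m=mask(p,"blue"); ci=r.camera_info("top"); rc,_=rect(p,"blue",(265,200,345,250)); print(rc,ray(ci,*rc[0],75))
E
```

```text
t: 18.8
tool_pos: [520.7, 165.9, 201.1]
ee_rot: [-0.0, 0.634, 0.773, -0.001]
ft_force: [0.6, -1.2, -0.1]
width: 0.7
finger_force: 0.0
blue [321. 296.] [ 2. 20.] 12.0
   [321. 296.] [547.4  35.1  75. ]
   [320. 306.] [549.   20.7  75. ]
   [320. 286.] [543.5  48.6  75. ]
   [322. 286.] [545.9  49.1  75. ]
   [322. 306.] [551.5  21.2  75. ]
tcp [520.7 165.6 200.9] clos 0.197 units [-0.018  0.004  0.695] turn -0.004 j [-0.96, 0.25, 0.64, 1.93, -0.17, 1.02, -0.05] F [ 0.2  0.5 -0.2] T [-0.1   0.04 -0.01] t 18.85 w 0.4
((318.6294250488281, 226.58233642578125), (17.46290397644043, 2.7116308212280273), 77.47119140625) [549.55093629  20.11622308  75.        ]
```

View pics/w8.png

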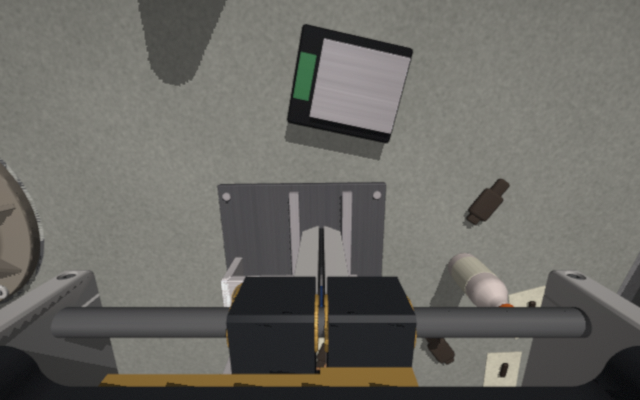

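Stage is out of view under the gripper, and the scale and bottle are where they were. One numeric check of tab travel and handle twist from the top view, then I hand in.

Run:
```python
from h import *
P=[];ci=r.camera_info("top")
for i in range(3):
    p=r.grab_frame('top')[0]; m=mask(p,"blue")[200:250,265:345]; v,u=np.nonzero(m); P.append(ray(ci,u.mean()+265,v.mean()+200,75))
p0=np.load("pics/top0.npz")["p"]; m=mask(p0,"blue")[200:250,265:345]; v,u=np.nonzero(m); a=ray(ci,u.mean()+265,v.mean()+200,75)
print("travel",np.linalg.norm(np.mean(P,0)-a))
rc,_=rect(p,"red",(295,240,350,290)); print([ray(ci,*b,143).round(0).tolist() for b in cv2.boxPoints(rc)], ray(ci,*rc[0],143))
```

```text
travel 98.68733676693968
[[454.0, 38.0, 143.0], [482.0, 4.0, 143.0], [473.0, -4.0, 143.0], [445.0, 30.0, 143.0]] [463.54768491  17.36850703 143.        ]
```

```bash
python3 -c "from cell import r; print(r.job_done())"
```

```text
the job is handed in; nothing more can be done
None
```

The job is handed in, with no verdict returned: the plunger is parked in its notches, the stage measures about 99 mm of travel against its end stop (pressed there with about 26 N at the wrist before I backed off), and I last saw the stone on its card two-thirds of the way along.

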